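# Lay the firebrick hearth for the hot reactor pot

### The job

Finish the heat-proof hearth on the square slab: one firebrick is already laid, so take the three other full-size bricks and lay them flat to complete the pinwheel, each along its own side of the slab with its long face and one end flush with the slab's edges at a corner, its other end facing the side of the next brick, and the square well in the middle left open. Firebrick is brittle: set each brick down before letting go, never drop it. Leave the laid brick where it is, and leave the thin tile, the half brick and everything else on the bench alone.

Things in the scene. Friction and masses are not known exactly. Their poses are not given: they have to be found in the camera images.
- slab: square grey slab 166 x 166, 20 thick, lying fixed on the bench, turned to any angle; origin at the centre of its underside (bench height), x and y along its sides, z up. In its own frame the four bricks of the layer are centred at (-28,-58), (58,-28), (28,58), (-58,28); 6 mm joints remain where one brick's end faces the next brick's side, and a 66 x 66 well stays open in the middle (sizes in mm)
- brick_laid_center (a point): a full-size brick (110 x 50 x 45, as the others) already laid loose at place0 on the slab; its centre, half-way up; x along its length. It is to stay there (sizes in mm)
- brick_a_center (a point): dry, cream insulating firebrick, full size: 110 long x 50 wide x 45 high, lying flat on its 110 x 50 face, 0.14 to 0.28 kg; this point is its centre, half-way up (22.5 above its underside); x runs along its 110 length, y along its 50 width, z up. It starts on the bench (sizes in mm)
- brick_b_center (a point): dry, cream insulating firebrick, full size: 110 long x 50 wide x 45 high, lying flat on its 110 x 50 face, 0.14 to 0.28 kg; this point is its centre, half-way up (22.5 above its underside); x runs along its 110 length, y along its 50 width, z up. It starts on the bench (sizes in mm)
- brick_c_center (a point): dry, cream insulating firebrick, full size: 110 long x 50 wide x 45 high, lying flat on its 110 x 50 face, 0.14 to 0.28 kg; this point is its centre, half-way up (22.5 above its underside); x runs along its 110 length, y along its 50 width, z up. It starts on the bench (sizes in mm)
- place0 (a point): where the centre of a full brick belongs in the layer (already filled by the laid brick): fixed point of the slab, 22.5 above the slab's top face; the brick lying there has its 110 length along the slab's x axis, one long face flush with the slab's -y side and one end flush with its -x side (sizes in mm)
- place1 (a point): where the centre of a full brick belongs in the layer (empty at the start): fixed point of the slab, 22.5 above the slab's top face; the brick lying there has its 110 length along the slab's y axis, one long face flush with the slab's +x side and one end flush with its -y side; place0's brick end faces this brick's inner long face, over the 50 mm next to the -y side
- place2 (a point): where the centre of a full brick belongs in the layer (empty at the start): fixed point of the slab, 22.5 above the slab's top face; the brick lying there has its 110 length along the slab's x axis, one long face flush with the slab's +y side and one end flush with its +x side; place1's brick end faces this brick's inner long face, over the 50 mm next to the +x side
- place3 (a point): where the centre of a full brick belongs in the layer (empty at the start): fixed point of the slab, 22.5 above the slab's top face; the brick lying there has its 110 length along the slab's y axis, one long face flush with the slab's -x side and one end flush with its +y side; place2's brick end faces this brick's inner long face, over the 50 mm next to the +y side; its other end faces the inner long face of place0's brick
- split_center (a point): bystander among the bricks: a thin tile of the same cream firebrick, 110 x 50 but only 20 high; its centre, half-way up (sizes in mm)
- half_center (a point): bystander among the bricks: a cut half brick of the same material, 58 x 50 x 45; its centre, half-way up (sizes in mm)
- wrench: bystander: steel wrench lying on the bench beyond the bricks and slab; origin on its underside (sizes in mm)
- reagent: bystander: glass bottle with a blue cap, 64 across, 130 tall; origin at the centre of its underside (sizes in mm)
- beaker: bystander: open glass beaker, 70 across, 85 tall; origin at the centre of its underside (sizes in mm)
- jar: bystander: amber jar with a black lid, 60 across, 70 tall; origin at the centre of its underside (sizes in mm)
Mind the look-alikes: they are no part of the job. Leave any green or orange look-alike of the part that bears brick_c_center alone.

How it is judged:
By the outcome, as a careful person would: the job done as asked, in the order asked, and still so for the second after the job is handed in, with the robot touching nothing.
It also fails if it takes over 64 s, if anything falls off the work surface, if the arm or the gripper's body presses on something with over 40 N, if the wrist force passes 120 N, or if a joint passes its speed limit or range.

### The arm

A 6-joint arm with a two-finger parallel gripper is mounted at the origin on the work surface. World frame = base frame: x ahead of the robot, y to its left, z up, the work surface at z = 0. Lengths are in m, angles in rad, forces in N, time in s.
With the tool pointing down it reaches from about 0.3 to 0.875 m from the base axis. Payload 6.4 kg.
Tool frame: the origin (TCP) lies midway between the tips of the shut fingers; the grasp point (between the pads) lies 19 mm behind it; z points along the fingers, y is the direction in which the jaws open and shut (so a half turn about z gives the same grasp; the last joint's range is limited). The gripper opens to 85 mm and grips with 20 to 120 N. Pads are 22 mm wide; open, the fingers measure 114 mm over their backs; the gripper's body (76 mm by 85 mm) begins 54 mm behind the grasp point. The pads swing forward as they close: fully open they stand 13 mm farther back than shut.
Start: joints at [-1.385, 0.181, 1.607, -0, 1.354, -0.206], TCP at [0.22, -0.531, 0.231] pointing down, gripper open.
Joint ranges: [-2.99, 2.99], [-0.89, 2.07], [0.3, 2.58], [-1.14, 4.28], [0, 2.63], [-3.12, 3.12]. Speed limits (rad/s): [2.57, 2.57, 3.01, 3.14, 3.14, 3.14].

### API

Orientations are given as a rotation vector (axis times angle).
In Python, from workcell import sense, get_image, hand_in gives the robot as it stands. The module is installed in compiled form; this text tells all that it offers.
- The arm moves only by the tool send_rows, never from a script. Its argument "deltas" is a list of rows, each an object with "delta_rot": the turn, a rotation vector about the tool's x, y, z in degrees, a list of three; "translation": the shift along the tool's x, y, z in m, a list of three; "hand": the opening, from -1 (shut) to 1 (fully open). A call has 1 to 12 rows; each row is the pose to reach, as a shift and turn from the pose commanded when the call began, along the tool's axes at that moment; what a row does not reach only later rows make up. A row lasts 1/10 s, in which the tool goes at most 50 mm and 8.59 degrees, less where a joint would pass 70% of its speed; a pose out of reach is approached as far as the arm can. A call with a gripper value outside its range is refused whole. The fingers move at their own pace and stop on an object; the grip force is fixed at half the most. Time passes only in rows, so rows that repeat a pose let the fingers close. It gives the time, the measured TCP pose, the force and the opening at its end, in the units of the state.
- sense(): the state, without advancing time (a new reading comes with each control period).
- get_image(name): name is "scene" or "side" or "wrist"; returns a dict with "color" (400x640x3 uint8, red, green, blue), "z_map" (400x640 float32, m along the optical axis (not along the pixel's ray), 0 where there is no reading), "camera_matrix" (3x3 intrinsics, pixels), "camera_from_world" (4x4, takes a point from world to camera coordinates). Camera axes: x right, y down, z forward; pixel columns grow to the right and rows downward; lengths in m; the calibration is good to about 2 mm. A picture is of the moment at which its call begins.
- hand_in(): hands the job in, once; it reports no verdict.
The state is a dict: "time": time; "joints": joint angles; "dq": joint speeds; "joint_efforts": joint torques, N m; "ee_pos": TCP position; "orientation": TCP orientation; "contact_force": force on the tool from outside, world axes, zero at the start; "moment": the same for the moment, N m; "gripper_width": finger opening in m.
Only numpy, scipy, OpenCV 4.12 (cv2) and the standard library are available. Lean on these libraries where they do the work, as an engineer would, in place of code of your own. Each camera call takes 0.05 s, during which the arm holds its last target. There are 200 camera calls.

## Working session

There is one attempt and no reset: what is moved stays moved. The work goes in short steps, Python scripts to look and compute and a tool call to move; the robot and the scene stay as the last step left them, time stands still between calls to the robot, and variables do not carry over. Pictures are saved under pics/ and viewed, about 8 in all and at most 12, crops included, and the job is handed in when it is done.

Besides the shell and the picture viewer there is one more tool, called after ">>>" by a JSON object that holds its "name" and its "arguments". send_rows: Moves the arm, as the interface text tells. Its arguments: {"type":"object","properties":{"deltas":{"type":"array","items":{"type":"object","properties":{"delta_rot":{"type":"array","items":{"type":"number"}},"translation":{"type":"array","items":{"type":"number"}},"hand":{"type":"number"}}}}},"required":["deltas"]}

```bash
mkdir -p pics
python3 - <<'E'
from workcell import sense,get_image
import cv2,numpy as np
s=sense();print({k:np.round(v,3).tolist() for k,v in s.items()})
for n in("scene","side"):
    d=get_image(n);cv2.imwrite(f"pics/{n}0.png",d["color"][:,:,::-1]);np.savez(f"{n}0.npz",**d)
    print(n,d["camera_matrix"].round(1).tolist(),np.linalg.inv(d["camera_from_world"]).round(3).tolist())
E
```

```text
{'time': 0.0, 'joints': [-1.385, 0.182, 1.608, 0.0, 1.354, -0.206], 'dq': [-0.0, -0.0, 0.001, 0.0, 0.001, 0.002], 'joint_efforts': [-0.001, -44.488, -35.134, -0.0, 0.009, -0.0], 'ee_pos': [0.22, -0.531, 0.23], 'orientation': [-3.08, -0.611, -0.0], 'contact_force': [-0.087, -0.094, 0.112], 'moment': [-0.037, -0.003, 0.013], 'gripper_width': 0.085}
scene [[432.0, 0.0, 324.1], [0.0, 432.0, 200.9], [0.0, 0.0, 1.0]] [[-0.489, 0.553, -0.675, 1.435], [0.872, 0.289, -0.395, 0.496], [-0.024, -0.781, -0.624, 0.855], [0.0, 0.0, 0.0, 1.0]]
side [[477.8, 0.0, 323.8], [0.0, 477.8, 200.4], [0.0, 0.0, 1.0]] [[-0.985, -0.1, 0.143, 0.349], [-0.175, 0.517, -0.838, 1.202], [0.01, -0.85, -0.526, 0.813], [0.0, 0.0, 0.0, 1.0]]
```

View pics/scene0.png

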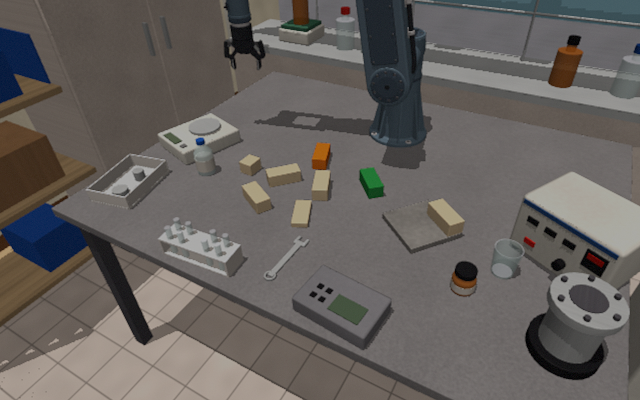

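View pics/side0.png

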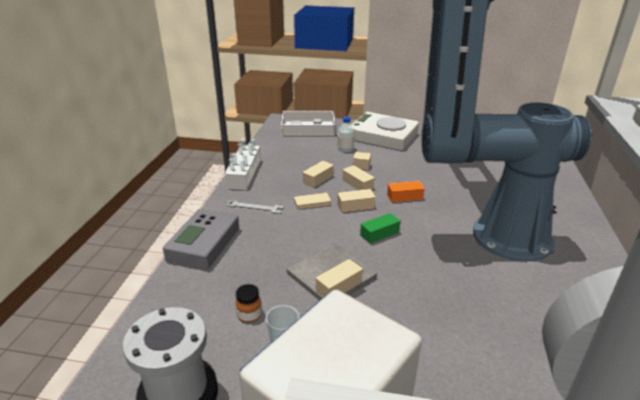

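The scene view shows three full cream bricks at about (284,174), (256,196) and (321,185). The half brick is at (250,163), the thin tile at (302,213), the slab at (422,225) and the laid brick at (445,217). Green (371,182) and orange (321,155) are the look-alikes. The side view agrees. Next I fit the top faces from depth.

```bash
cat > h.py <<'E'
import numpy as np,cv2
def cloud(d):
    z=d["z_map"];K=d["camera_matrix"];v,u=np.mgrid[:z.shape[0],:z.shape[1]]
    P=np.stack([(u-K[0,2])*z/K[0,0],(v-K[1,2])*z/K[1,1],z],-1)
    T=np.linalg.inv(d["camera_from_world"]);return P@T[:3,:3].T+T[:3,3]
def blobs(d,zlo,zhi,minpx=40,cream=True,lim=(0.1,0.95,-0.6,0.6)):
    W=cloud(d);c=d["color"].astype(int);m=(W[...,2]>zlo)&(W[...,2]<zhi)&(d["z_map"]>0)
    m&=(W[...,0]>lim[0])&(W[...,0]<lim[1])&(W[...,1]>lim[2])&(W[...,1]<lim[3])
    if cream: m&=(c[...,0]-c[...,2]>20)&(c[...,1]-c[...,2]>8)&(c[...,0]>120)&(c[...,1]>100)
    n,l,st,_=cv2.connectedComponentsWithStats(m.astype(np.uint8),connectivity=4)
    for i in range(1,n):
        if st[i,4]<minpx: continue
        p=W[l==i]; r=cv2.minAreaRect((p[:,:2]*1000).astype(np.float32))
        (x,y),(w,h),a=r
        if w<h: w,h,a=h,w,a+90
        u=st[i,0]+st[i,2]//2;v=st[i,1]+st[i,3]//2
        print(f"px({u},{v}) n{st[i,4]} c=({x:.1f},{y:.1f}) {w:.1f}x{h:.1f} ang={(a+90)%180-90:.1f} z={np.median(p[:,2])*1000:.1f}")
E
python3 - <<'E'
from h import *
for n in("scene","side"):
    d=dict(np.load(n+"0.npz"));print(n)
    print("top45");blobs(d,.041,.05);print("thin");blobs(d,.016,.024);print("laid");blobs(d,.06,.07);print("slab");blobs(d,.015,.025,cream=False,minpx=300);print("coloured");blobs(d,.041,.05,cream=False)
E
```

```text
scene
top45
px(250,160) n133 c=(479.6,-354.9) 57.2x53.1 ang=-2.8 z=45.7
px(283,170) n290 c=(477.0,-220.3) 107.8x57.3 ang=-44.3 z=45.4
px(321,180) n311 c=(466.4,-79.6) 110.7x48.5 ang=23.3 z=45.5
px(256,192) n338 c=(615.6,-229.8) 110.2x50.1 ang=61.0 z=45.4
thin
px(301,212) n369 c=(606.2,-70.3) 109.0x49.7 ang=24.8 z=20.4
laid
px(447,212) n457 c=(460.5,323.7) 111.0x50.2 ang=50.8 z=65.0
slab
px(301,212) n398 c=(604.9,-69.6) 111.6x50.3 ang=23.7 z=20.4
px(423,224) n1815 c=(488.3,265.1) 169.5x166.4 ang=51.0 z=20.2
coloured
px(321,151) n243 c=(315.1,-164.8) 111.7x50.9 ang=21.3 z=45.4
px(250,160) n144 c=(479.4,-354.8) 58.0x53.3 ang=-2.2 z=45.7
px(206,162) n41 c=(565.6,-471.1) 60.2x25.7 ang=-31.2 z=45.9
px(283,170) n302 c=(476.2,-219.8) 109.4x58.5 ang=-45.5 z=45.4
px(372,178) n320 c=(379.9,57.8) 114.3x50.9 ang=42.7 z=45.4
px(321,180) n319 c=(466.2,-79.1) 110.5x49.5 ang=23.6 z=45.5
px(139,186) n60 c=(767.4,-579.0) 87.7x9.1 ang=11.3 z=44.6
px(256,192) n355 c=(616.8,-228.0) 114.5x51.1 ang=61.4 z=45.4
px(436,215) n46 c=(470.2,296.9) 78.2x6.2 ang=51.2 z=45.7
px(454,227) n46 c=(496.3,360.0) 52.1x20.2
[... 1147 characters left out ...]
106 c=(478.4,-353.6) 57.7x55.9 ang=86.7 z=44.5
px(317,169) n227 c=(615.9,-224.4) 113.6x54.2 ang=60.9 z=44.6
px(358,174) n243 c=(476.3,-215.4) 110.5x53.0 ang=-41.4 z=44.5
px(235,177) n47 c=(872.1,-111.4) 69.5x12.6 ang=3.5 z=45.5
px(406,187) n281 c=(315.4,-161.8) 110.9x54.4 ang=20.4 z=44.6
px(356,195) n300 c=(467.0,-75.2) 111.0x57.1 ang=24.2 z=44.5
px(200,235) n957 c=(860.4,203.1) 201.1x132.1 ang=84.3 z=48.4
px(200,219) n56 c=(874.1,149.5) 68.4x34.6 ang=85.6 z=48.9
px(380,222) n392 c=(380.3,61.4) 111.7x52.7 ang=42.1 z=44.6
px(348,281) n70 c=(436.1,332.0) 86.4x6.4 ang=51.7 z=45.4
px(248,304) n119 c=(648.8,447.1) 56.9x32.8 ang=25.5 z=45.1
px(282,322) n69 c=(561.5,486.7) 45.8x13.4 ang=20.5 z=45.8
```

```bash
cat > go.py <<'E'
import sys,numpy as np
from workcell import sense
from scipy.spatial.transform import Rotation as R
# usage: go.py x y z(mm) yaw(deg)
def go(x,y,z,yaw):
    s=sense();p=np.array(s["ee_pos"]);T=R.from_rotvec(s["orientation"])
    G=R.from_euler('z',yaw,degrees=True)*R.from_euler('x',180,degrees=True)
    t=T.inv().apply(np.array([x,y,z])/1000-p);r=(T.inv()*G).as_rotvec(degrees=True)
    print("t=%.2f"%s["time"],"trans",t.round(4).tolist(),"rot",r.round(2).tolist(),"rows>=%.1f"%max(np.linalg.norm(t)/.05,np.linalg.norm(r)/8.59),"F",np.round(s["contact_force"],1).tolist(),"w%.4f"%s["gripper_width"],"p",(p*1000).round(1).tolist())
if __name__=="__main__": go(*map(float,sys.argv[1:]))
E
python3 go.py 477 -218 220 137
```

```text
t=0.10 trans [0.3575, -0.1908, 0.0109] rot [-0.04, -0.1, -114.55] rows>=13.3 F [-0.8, -0.3, -0.2] w0.0849 p [219.5, -530.9, 230.5]
```

>>> {"name": "send_rows", "arguments": {"deltas": [{"translation": [0.3575, -0.1908, 0.011], "delta_rot": [0, 0, -114.5], "hand": 1}, {"translation": [0.3575, -0.1908, 0.011], "delta_rot": [0, 0, -114.5], "hand": 1}, {"translation": [0.3575, -0.1908, 0.011], "delta_rot": [0, 0, -114.5], "hand": 1}, {"translation": [0.3575, -0.1908, 0.011], "delta_rot": [0, 0, -114.5], "hand": 1}, {"translation": [0.3575, -0.1908, 0.011], "delta_rot": [0, 0, -114.5], "hand": 1}, {"translation": [0.3575, -0.1908, 0.011], "delta_rot": [0, 0, -114.5], "hand": 1}, {"translation": [0.3575, -0.1908, 0.011], "delta_rot": [0, 0, -114.5], "hand": 1}, {"translation": [0.3575, -0.1908, 0.011], "delta_rot": [0, 0, -114.5], "hand": 1}, {"translation": [0.3575, -0.1908, 0.011], "delta_rot": [0, 0, -114.5], "hand": 1}, {"translation": [0.3575, -0.1908, 0.011], "delta_rot": [0, 0, -114.5], "hand": 1}, {"translation": [0.3575, -0.1908, 0.011], "delta_rot": [0, 0, -114.5], "hand": 1}, {"translation": [0.3575, -0.1908, 0.011], "delta_rot": [0, 0, -114.5], "hand": 1}]}}

```text
time: 1.3
ee_pos: [0.477, -0.218, 0.2198]
orientation: [-1.426, -2.798, -0.0]
contact_force: [0.2, -0.2, -0.1]
gripper_width: 0.0853
```

```bash
python3 go.py 477 -218 220 137
```

```text
t=1.30 trans [0.0, -0.0, -0.0002] rot [-0.01, -0.06, -11.02] rows>=1.3 F [0.2, -0.2, -0.1] w0.0853 p [477.0, -218.0, 219.8]
```

>>> {"name": "send_rows", "arguments": {"deltas": [{"translation": [0, 0, 0], "delta_rot": [0, 0, -11], "hand": 1}, {"translation": [0, 0, 0], "delta_rot": [0, 0, -11], "hand": 1}, {"translation": [0, 0, 0], "delta_rot": [0, 0, -11], "hand": 1}]}}

```text
time: 1.6
ee_pos: [0.4769, -0.2184, 0.2199]
orientation: [-1.161, -2.918, -0.0]
contact_force: [-1.1, -0.0, 0.2]
gripper_width: 0.0855
```

```bash
cat > w.py <<'E'
import sys
from h import *
from workcell import get_image
d=get_image("wrist");cv2.imwrite(f"pics/{sys.argv[1]}.png",d["color"][:,:,::-1]);np.savez(sys.argv[1]+".npz",**d)
for a,b in((.041,.05),(.06,.07)): print(a);blobs(d,a,b,minpx=800)
print("slab");blobs(d,.015,.025,minpx=3000,cream=False)
E
python3 go.py 477 -218 220 137; python3 w.py w1
```

```text
t=1.60 trans [0.0002, 0.0004, -0.0001] rot [-0.01, -0.05, -0.41] rows>=0.0 F [-1.1, -0.0, 0.2] w0.0855 p [476.9, -218.4, 219.9]
0.041
px(429,64) n7674 c=(465.1,-78.3) 109.1x49.6 ang=23.4 z=43.3
px(312,186) n1405 c=(474.6,-219.1) 108.5x49.5 ang=-43.0 z=43.1
px(221,285) n1780 c=(476.9,-355.5) 57.4x49.6 ang=-2.2 z=43.4
px(384,300) n2976 c=(606.6,-242.0) 78.9x49.5 ang=61.0 z=43.3
0.06
slab
px(517,173) n5827 c=(603.2,-69.4) 110.6x49.9 ang=24.3 z=18.3
```

View pics/w1.png

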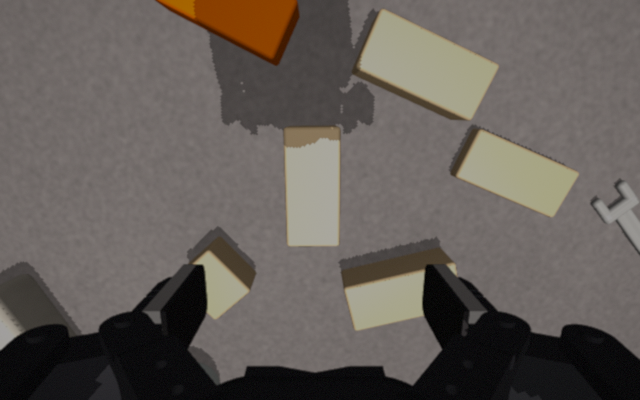

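The wrist view shows brick 1 at (312,186), squarely between the fingers, with free bench on both sides. I'll grip it 18 mm off-centre so the inner finger lands in the well.

```bash
python3 go.py 489.2 -230.8 7 137
```

```text
t=1.65 trans [-0.0176, -0.0005, 0.2129] rot [-0.0, -0.04, -0.49] rows>=4.3 F [0.1, 0.7, -1.2] w0.0855 p [476.9, -218.4, 219.9]
```

>>> {"name": "send_rows", "arguments": {"deltas": [{"translation": [-0.0176, -0.0005, 0.05], "delta_rot": [0, 0, -0.4], "hand": 1}, {"translation": [-0.0176, -0.0005, 0.1], "delta_rot": [0, 0, -0.4], "hand": 1}, {"translation": [-0.0176, -0.0005, 0.145], "delta_rot": [0, 0, -0.4], "hand": 1}, {"translation": [-0.0176, -0.0005, 0.18], "delta_rot": [0, 0, -0.4], "hand": 1}, {"translation": [-0.0176, -0.0005, 0.205], "delta_rot": [0, 0, -0.4], "hand": 1}, {"translation": [-0.0176, -0.0005, 0.213], "delta_rot": [0, 0, -0.4], "hand": 1}, {"translation": [-0.0176, -0.0005, 0.213], "delta_rot": [0, 0, -0.4], "hand": 0}, {"translation": [-0.0176, -0.0005, 0.213], "delta_rot": [0, 0, -0.4], "hand": -1}, {"translation": [-0.0176, -0.0005, 0.213], "delta_rot": [0, 0, -0.4], "hand": -1}, {"translation": [-0.0176, -0.0005, 0.213], "delta_rot": [0, 0, -0.4], "hand": -1}, {"translation": [-0.0176, -0.0005, 0.213], "delta_rot": [0, 0, -0.4], "hand": -1}, {"translation": [-0.0176, -0.0005, 0.213], "delta_rot": [0, 0, -0.4], "hand": -1}]}}

```text
time: 2.85
ee_pos: [0.491, -0.2321, 0.0093]
orientation: [1.151, 2.919, -0.002]
contact_force: [0.2, 0.4, 7.0]
gripper_width: 0.0492
```

```bash
python3 go.py 489.2 -230.8 220 137
```

```text
t=2.85 trans [0.0014, -0.0002, -0.2107] rot [0.02, 0.22, -0.02] rows>=4.2 F [0.2, 0.4, 7.0] w0.0492 p [491.0, -232.1, 9.3]
```

>>> {"name": "send_rows", "arguments": {"deltas": [{"translation": [0, 0, -0.03], "delta_rot": [0, 0, 0], "hand": -1}, {"translation": [0, 0, -0.08], "delta_rot": [0, 0, 0], "hand": -1}, {"translation": [0, 0, -0.13], "delta_rot": [0, 0, 0], "hand": -1}, {"translation": [0, 0, -0.18], "delta_rot": [0, 0, 0], "hand": -1}, {"translation": [0, 0, -0.21], "delta_rot": [0, 0, 0], "hand": -1}, {"translation": [0, 0, -0.21], "delta_rot": [0, 0, 0], "hand": -1}]}}

```text
time: 3.45
ee_pos: [0.4922, -0.2329, 0.2238]
orientation: [1.148, 2.913, -0.005]
contact_force: [1.1, -0.6, -1.8]
gripper_width: 0.0493
```

```bash
python3 go.py 445 228 220 141.3
```

```text
t=3.45 trans [0.3489, 0.3048, 0.0002] rot [0.04, 0.65, -4.31] rows>=9.3 F [1.1, -0.6, -1.8] w0.0493 p [492.2, -232.9, 223.8]
```

>>> {"name": "send_rows", "arguments": {"deltas": [{"translation": [0.349, 0.305, 0.0], "delta_rot": [0, 0.3, -4.3], "hand": -1}, {"translation": [0.349, 0.305, 0.0], "delta_rot": [0, 0.3, -4.3], "hand": -1}, {"translation": [0.349, 0.305, 0.0], "delta_rot": [0, 0.3, -4.3], "hand": -1}, {"translation": [0.349, 0.305, 0.0], "delta_rot": [0, 0.3, -4.3], "hand": -1}, {"translation": [0.349, 0.305, 0.0], "delta_rot": [0, 0.3, -4.3], "hand": -1}, {"translation": [0.349, 0.305, 0.0], "delta_rot": [0, 0.3, -4.3], "hand": -1}, {"translation": [0.349, 0.305, 0.0], "delta_rot": [0, 0.3, -4.3], "hand": -1}, {"translation": [0.349, 0.305, 0.0], "delta_rot": [0, 0.3, -4.3], "hand": -1}, {"translation": [0.349, 0.305, 0.0], "delta_rot": [0, 0.3, -4.3], "hand": -1}, {"translation": [0.349, 0.305, 0.0], "delta_rot": [0, 0.3, -4.3], "hand": -1}, {"translation": [0.349, 0.305, 0.0], "delta_rot": [0, 0.3, -4.3], "hand": -1}]}}

```text
time: 4.55
ee_pos: [0.4411, 0.2316, 0.2162]
orientation: [-1.033, -2.96, -0.001]
contact_force: [0.2, 0.1, -2.0]
gripper_width: 0.0493
```

```bash
python3 go.py 445 228 220 141.3;python3 w.py w2; python3 go.py 445 228 220 141.3;  python3 - <<'E'
from h import *
d=dict(np.load("w2.npz"));print("held");blobs(d,.2,.27,cream=False,minpx=500,lim=(.2,.8,0,.5))
E
```

```text
t=4.55 trans [-0.0053, -0.0004, -0.0039] rot [-0.08, -0.37, 0.21] rows>=0.1 F [0.2, 0.1, -2.0] w0.0493 p [441.1, 231.6, 216.2]
0.041
0.06
px(442,143) n3967 c=(470.1,338.6) 73.3x49.2 ang=50.6 z=63.3
slab
px(426,227) n6205 c=(540.7,289.4) 109.7x62.7 ang=-38.2 z=18.4
t=4.60 trans [-0.004, 0.0004, -0.0037] rot [-0.09, -0.34, 0.11] rows>=0.1 F [1.0, -0.3, -1.2] w0.0491 p [441.6, 230.2, 216.3]
held
px(315,226) n51494 c=(421.0,247.7) 102.9x102.1 ang=-81.8 z=250.5
```

View pics/w2.png

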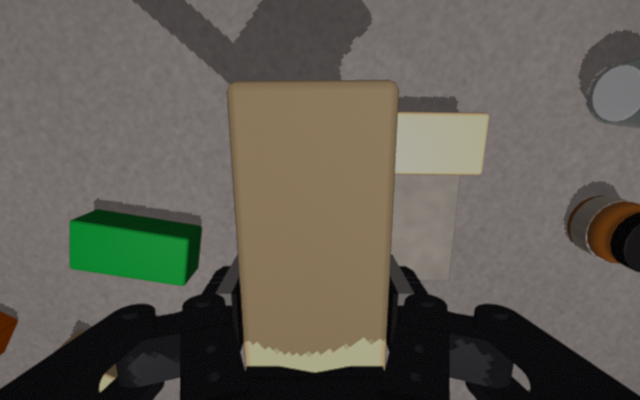

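The held brick fills (235–395, 80–365); the laid brick (442,143) and a slab strip (426,227) are to its right. I now measure how the brick sits in the hand.

```bash
cat > held.py <<'E'
import sys
from h import *
from workcell import sense
from scipy.spatial.transform import Rotation as R
def held(d):
    s=sense();T=R.from_rotvec(s["orientation"]);p=np.array(s["ee_pos"])
    W=cloud(d);L=T.inv().apply(((W-p).reshape(-1,3)))*1000;L=L.reshape(W.shape)
    c=d["color"].astype(int);m=(d["z_map"]>0)&(c[...,0]-c[...,2]>20)&(L[...,2]<-15)&(L[...,2]>-60)&(abs(L[...,1])<40)
    m=cv2.erode(m.astype(np.uint8),np.ones((3,3)))>0
    P=L[m];A=np.c_[P[:,:2],np.ones(len(P))]
    k=np.ones(len(P),bool)
    for _ in range(4):
        q=np.linalg.lstsq(A[k],P[k,2],rcond=None)[0];k=abs(P[:,2]-A@q)<1.5
    P=P[k];r=cv2.minAreaRect(P[:,:2].astype(np.float32))
    a=(r[2]+45)%90-45
    print("tool-frame top: n",len(P),"pitch dz/dx %.2f deg, roll dz/dy %.2f"%tuple(np.degrees(np.arctan(q[:2]))),"ztop@0 %.1f"%q[2],"xmin %.1f xmax %.1f ymin %.1f ymax %.1f yaw %.2f"%(*np.percentile(P[:,0],[.2,99.9]),*np.percentile(P[:,1],[.2,99.8]),a))
if __name__=="__main__": held(dict(np.load(sys.argv[1]+".npz")))
E
python3 held.py w2
python3 - <<'E'
import numpy as np
for th in(51.0,51.3):
    t=np.radians(th+180);R=np.array([[np.cos(t),-np.sin(t)],[np.sin(t),np.cos(t)]])
    for q in((-28,-58),(58,-28),(28,58),(-58,28)): print(th,q,(R@q).round(1))
E
```

```text
tool-frame top: n 41488 pitch dz/dx -0.14 deg, roll dz/dy 0.01 ztop@0 -33.9 xmin -17.6 xmax 76.1 ymin -23.6 ymax 24.6 yaw -0.47
51.0 (-28, -58) [-27.5  58.3]
51.0 (58, -28) [-58.3 -27.5]
51.0 (28, 58) [ 27.5 -58.3]
51.0 (-58, 28) [58.3 27.5]
51.3 (-28, -58) [-27.8  58.1]
51.3 (58, -28) [-58.1 -27.8]
51.3 (28, 58) [ 27.8 -58.1]
51.3 (-58, 28) [58.1 27.8]
```

```bash
python3 go.py 446.6 226.1 100 141.1
```

```text
t=4.60 trans [-0.0071, 0.0001, 0.1162] rot [-0.09, -0.34, 0.31] rows>=2.3 F [1.0, -0.3, -1.2] w0.0491 p [441.6, 230.2, 216.3]
```

>>> {"name": "send_rows", "arguments": {"deltas": [{"translation": [-0.004, 0.0, 0.05], "delta_rot": [0, -0.3, 0.3], "hand": -1}, {"translation": [-0.007, 0.0, 0.09], "delta_rot": [0, -0.3, 0.3], "hand": -1}, {"translation": [-0.007, 0.0, 0.116], "delta_rot": [0, -0.3, 0.3], "hand": -1}, {"translation": [-0.007, 0.0, 0.116], "delta_rot": [0, -0.3, 0.3], "hand": -1}, {"translation": [-0.007, 0.0, 0.116], "delta_rot": [0, -0.3, 0.3], "hand": -1}, {"translation": [-0.007, 0.0, 0.116], "delta_rot": [0, -0.3, 0.3], "hand": -1}]}}

```text
time: 5.2
ee_pos: [0.4492, 0.2257, 0.1031]
orientation: [1.05, 2.958, 0.003]
contact_force: [0.3, 0.3, -1.3]
gripper_width: 0.0491
```

```bash
python3 go.py 446.6 226.1 29.3 141.1
```

```text
t=5.20 trans [0.0024, -0.0015, 0.0738] rot [0.15, 0.12, -0.18] rows>=1.5 F [0.3, 0.3, -1.3] w0.0491 p [449.2, 225.7, 103.1]
```

>>> {"name": "send_rows", "arguments": {"deltas": [{"translation": [0.0024, -0.0015, 0.02], "delta_rot": [0.15, 0.1, -0.2], "hand": -1}, {"translation": [0.0024, -0.0015, 0.02], "delta_rot": [0.15, 0.1, -0.2], "hand": -1}, {"translation": [0.0024, -0.0015, 0.02], "delta_rot": [0.15, 0.1, -0.2], "hand": -1}]}}

```text
time: 5.5
ee_pos: [0.4454, 0.2265, 0.0825]
orientation: [-1.044, -2.962, 0.002]
contact_force: [-0.7, -0.5, -1.1]
gripper_width: 0.0496
```

```bash
python3 go.py 446.6 226.1 29.3 141.1
```

```text
t=5.50 trans [-0.0012, 0.0005, 0.0532] rot [-0.08, -0.05, 0.08] rows>=1.1 F [-0.7, -0.5, -1.1] w0.0496 p [445.4, 226.5, 82.5]
```

>>> {"name": "send_rows", "arguments": {"deltas": [{"translation": [-0.001, 0.0005, 0.015], "delta_rot": [0, 0, 0], "hand": -1}, {"translation": [-0.001, 0.0005, 0.03], "delta_rot": [0, 0, 0], "hand": -1}, {"translation": [-0.001, 0.0005, 0.042], "delta_rot": [0, 0, 0], "hand": -1}, {"translation": [-0.001, 0.0005, 0.048], "delta_rot": [0, 0, 0], "hand": -1}, {"translation": [-0.001, 0.0005, 0.05], "delta_rot": [0, 0, 0], "hand": -1}, {"translation": [-0.001, 0.0005, 0.05], "delta_rot": [0, 0, 0], "hand": -1}]}}

```text
time: 6.1
ee_pos: [0.4459, 0.2262, 0.0315]
orientation: [-1.043, -2.961, 0.003]
contact_force: [0.5, 0.8, -0.7]
gripper_width: 0.0492
```

```bash
python3 go.py 446.6 226.1 29.3 141.1
```

```text
t=6.10 trans [-0.0006, 0.0004, 0.0022] rot [-0.13, -0.09, 0.08] rows>=0.0 F [0.5, 0.8, -0.7] w0.0492 p [445.9, 226.2, 31.5]
```

>>> {"name": "send_rows", "arguments": {"deltas": [{"translation": [-0.0006, 0.0004, 0.001], "delta_rot": [0, 0, 0], "hand": -1}, {"translation": [-0.0006, 0.0004, 0.002], "delta_rot": [0, 0, 0], "hand": -1}, {"translation": [-0.0006, 0.0004, 0.0025], "delta_rot": [0, 0, 0], "hand": -1}, {"translation": [-0.0006, 0.0004, 0.0025], "delta_rot": [0, 0, 0], "hand": -1}]}}

```text
time: 6.5
ee_pos: [0.4469, 0.2262, 0.0294]
orientation: [-1.043, -2.962, 0.002]
contact_force: [-1.3, -0.5, 4.4]
gripper_width: 0.0492
```

```bash
python3 go.py 446.6 226.1 29.3 141.1; python3 w.py w3 ; python3 held.py w3
```

```text
t=6.50 trans [0.0001, -0.0002, 0.0001] rot [-0.1, -0.06, 0.08] rows>=0.0 F [-1.3, -0.5, 4.4] w0.0492 p [446.9, 226.2, 29.4]
0.041
0.06
px(526,155) n35321 c=(448.1,311.6) 74.1x49.7 ang=51.0 z=63.3
px(313,227) n42978 c=(425.9,242.8) 96.0x49.8 ang=-38.4 z=63.5
slab
px(508,290) n17466 c=(513.0,284.3) 111.6x65.5 ang=45.6 z=18.4
tool-frame top: n 46152 pitch dz/dx 0.00 deg, roll dz/dy 0.20 ztop@0 -34.1 xmin -18.8 xmax 76.9 ymin -24.4 ymax 39.3 yaw -0.41
```

View pics/w3.png

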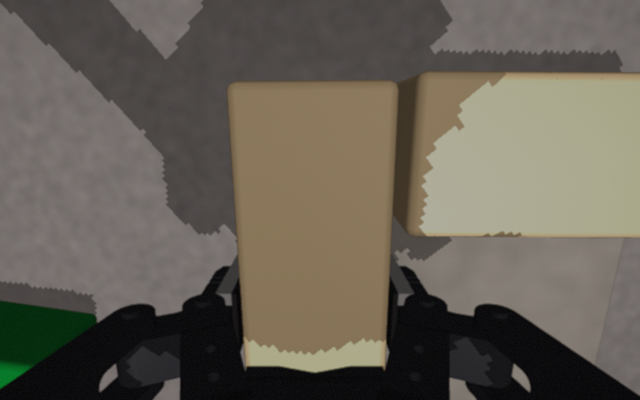

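The picture shows the held brick's far end at row 82 and the laid brick's outer face at row 72, so it is about 3 mm short of flush. The joint, columns 398–420, is about 6 mm. I'll lift slightly, shift 2.5 mm outward and set it down again.

>>> {"name": "send_rows", "arguments": {"deltas": [{"translation": [0, 0, -0.003], "delta_rot": [0, 0, 0], "hand": -1}, {"translation": [0.0026, 0, -0.003], "delta_rot": [0, 0, 0], "hand": -1}, {"translation": [0.0026, 0, -0.003], "delta_rot": [0, 0, 0], "hand": -1}, {"translation": [0.0026, 0, -0.003], "delta_rot": [0, 0, 0], "hand": -1}, {"translation": [0.0026, 0, -0.001], "delta_rot": [0, 0, 0], "hand": -1}, {"translation": [0.0026, 0, 0.0], "delta_rot": [0, 0, 0], "hand": -1}, {"translation": [0.0026, 0, 0.0], "delta_rot": [0, 0, 0], "hand": -1}]}}

```text
time: 7.25
ee_pos: [0.4444, 0.2278, 0.0294]
orientation: [-1.043, -2.961, 0.003]
contact_force: [-3.5, -1.2, 9.4]
gripper_width: 0.0495
```

```bash
python3 go.py 446.6 226.1 29.3 141.1; python3 w.py w4 ; python3 held.py w4
python3 - <<'E'
from h import *
d=get=dict(np.load("w4.npz"))
from workcell import get_image
for n in("scene","side"):
    d=get_image(n);print(n);blobs(d,.06,.07,lim=(.35,.65,.1,.4));np.savez(n+"1.npz",**d)
E
```

```text
t=7.25 trans [-0.0028, 0.0001, 0.0001] rot [-0.15, -0.11, 0.09] rows>=0.1 F [-3.5, -1.2, 9.4] w0.0495 p [444.4, 227.8, 29.4]
0.041
0.06
px(313,227) n43056 c=(423.4,244.3) 96.0x49.7 ang=-38.3 z=63.5
px(526,164) n35379 c=(447.8,311.4) 73.5x49.7 ang=51.0 z=63.3
slab
px(507,293) n15648 c=(511.7,285.2) 113.4x61.8 ang=44.9 z=18.4
tool-frame top: n 46292 pitch dz/dx 0.04 deg, roll dz/dy 0.18 ztop@0 -34.1 xmin -18.9 xmax 74.8 ymin -24.3 ymax 39.3 yaw -0.01
scene
px(409,201) n98 c=(461.8,212.6) 54.3x27.3 ang=50.1 z=64.8
px(447,213) n438 c=(460.6,322.7) 109.7x50.0 ang=50.7 z=64.9
side
px(347,266) n1096 c=(457.9,292.4) 170.9x94.9 ang=53.0 z=64.5
```

>>> {"name": "send_rows", "arguments": {"deltas": [{"translation": [0, 0, 0], "delta_rot": [0, 0, 0], "hand": 0.5}, {"translation": [0, 0, 0], "delta_rot": [0, 0, 0], "hand": 0.5}, {"translation": [0, 0, 0], "delta_rot": [0, 0, 0], "hand": 0.5}, {"translation": [0, 0, 0], "delta_rot": [0, 0, 0], "hand": 0.5}, {"translation": [0, 0, -0.02], "delta_rot": [0, 0, 0], "hand": 0.5}, {"translation": [0, 0, -0.06], "delta_rot": [0, 0, 0], "hand": 0.5}, {"translation": [0, 0, -0.11], "delta_rot": [0, 0, 0], "hand": 0.5}, {"translation": [0, 0, -0.16], "delta_rot": [0, 0, 0], "hand": 1}, {"translation": [0, 0, -0.19], "delta_rot": [0, 0, 0], "hand": 1}, {"translation": [0, 0, -0.19], "delta_rot": [0, 0, 0], "hand": 1}, {"translation": [0, 0, -0.19], "delta_rot": [0, 0, 0], "hand": 1}]}}

```text
time: 8.5
ee_pos: [0.4451, 0.2279, 0.2191]
orientation: [-1.044, -2.962, 0.001]
contact_force: [0.9, -0.0, -0.1]
gripper_width: 0.0852
```

```bash
python3 w.py w5
python3 - <<'E'
from h import *
d=dict(np.load("w5.npz"));W=cloud(d)
m=((W[...,2]>.015)&(W[...,2]<.07)).astype(np.uint8)
E
python3 go.py 616 -228 220 61
```

```text
0.041
0.06
px(314,168) n3341 c=(428.3,240.3) 108.3x49.8 ang=-38.0 z=63.2
px(419,134) n6275 c=(458.7,324.7) 109.9x49.5 ang=51.2 z=63.3
slab
px(375,188) n13950 c=(486.7,266.9) 166.0x164.7 ang=51.1 z=18.4
t=8.55 trans [-0.4195, -0.2473, -0.0025] rot [-0.27, 0.02, 80.18] rows>=9.7 F [0.0, 0.1, -0.6] w0.0854 p [444.2, 227.7, 217.8]
```

View pics/w5.png

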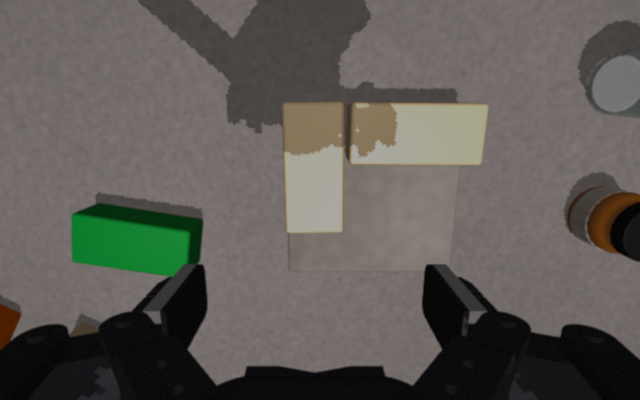

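Both laid bricks look right: brick 1 at (314,168) has its end flush with the laid brick's outer face, and the slab outline spans (288–460, 100–271). In the wrist frame, brick 1 is within about 1 mm of its place. On to brick 2.

```bash
python3 go.py 624.5 -211.4 180 61
```

```text
t=8.55 trans [-0.4158, -0.2289, 0.0375] rot [-0.27, 0.02, 80.18] rows>=9.5 F [0.0, 0.1, -0.6] w0.0854 p [444.2, 227.7, 217.8]
```

>>> {"name": "send_rows", "arguments": {"deltas": [{"translation": [-0.416, -0.229, 0.0], "delta_rot": [0, 0, 80.2], "hand": 1}, {"translation": [-0.416, -0.229, 0.0], "delta_rot": [0, 0, 80.2], "hand": 1}, {"translation": [-0.416, -0.229, 0.0], "delta_rot": [0, 0, 80.2], "hand": 1}, {"translation": [-0.416, -0.229, 0.0], "delta_rot": [0, 0, 80.2], "hand": 1}, {"translation": [-0.416, -0.229, 0.0], "delta_rot": [0, 0, 80.2], "hand": 1}, {"translation": [-0.416, -0.229, 0.0], "delta_rot": [0, 0, 80.2], "hand": 1}, {"translation": [-0.416, -0.229, 0.0], "delta_rot": [0, 0, 80.2], "hand": 1}, {"translation": [-0.416, -0.229, 0.0], "delta_rot": [0, 0, 80.2], "hand": 1}, {"translation": [-0.416, -0.229, 0.037], "delta_rot": [0, 0, 80.2], "hand": 1}, {"translation": [-0.416, -0.229, 0.037], "delta_rot": [0, 0, 80.2], "hand": 1}, {"translation": [-0.416, -0.229, 0.037], "delta_rot": [0, 0, 80.2], "hand": 1}, {"translation": [-0.416, -0.229, 0.037], "delta_rot": [0, 0, 80.2], "hand": 1}]}}

```text
time: 9.75
ee_pos: [0.6238, -0.211, 0.1783]
orientation: [-2.703, -1.59, 0.009]
contact_force: [0.0, 0.8, 0.8]
gripper_width: 0.0854
```

```bash
python3 w.py w6;python3 go.py 624.5 -211.4 7 61;sleep 0; python3 go.py 624.5 -211.4 7 61
```

```text
0.041
px(57,145) n8991 c=(465.3,-78.5) 110.2x50.1 ang=23.4 z=43.3
px(318,220) n7089 c=(614.6,-228.6) 109.6x49.7 ang=61.1 z=43.3
0.06
slab
px(208,63) n8488 c=(603.7,-69.6) 109.9x50.2 ang=24.5 z=18.2
t=9.80 trans [-0.0005, 0.0016, 0.1727] rot [-0.33, 0.1, 0.02] rows>=3.5 F [0.2, 0.7, 1.2] w0.0855 p [624.3, -210.4, 179.7]
t=9.80 trans [-0.0005, 0.0016, 0.1727] rot [-0.33, 0.1, 0.02] rows>=3.5 F [0.2, 0.7, 1.2] w0.0855 p [624.3, -210.4, 179.7]
```

>>> {"name": "send_rows", "arguments": {"deltas": [{"translation": [0, 0.001, 0.05], "delta_rot": [-0.2, 0, 0], "hand": 1}, {"translation": [0, 0.001, 0.1], "delta_rot": [-0.2, 0, 0], "hand": 1}, {"translation": [0, 0.001, 0.14], "delta_rot": [-0.2, 0, 0], "hand": 1}, {"translation": [0, 0.001, 0.165], "delta_rot": [-0.2, 0, 0], "hand": 1}, {"translation": [0, 0.001, 0.17], "delta_rot": [-0.2, 0, 0], "hand": 1}, {"translation": [0, 0.001, 0.17], "delta_rot": [-0.2, 0, 0], "hand": 0.5}, {"translation": [0, 0.001, 0.17], "delta_rot": [-0.2, 0, 0], "hand": 0}, {"translation": [0, 0.001, 0.17], "delta_rot": [-0.2, 0, 0], "hand": -1}, {"translation": [0, 0.001, 0.17], "delta_rot": [-0.2, 0, 0], "hand": -1}, {"translation": [0, 0.001, 0.17], "delta_rot": [-0.2, 0, 0], "hand": -1}, {"translation": [0, 0.001, 0.17], "delta_rot": [-0.2, 0, 0], "hand": -1}, {"translation": [0, 0.001, 0.17], "delta_rot": [-0.2, 0, 0], "hand": -1}]}}

```text
time: 11.0
ee_pos: [0.6278, -0.2128, 0.0147]
orientation: [2.702, 1.591, 0.003]
contact_force: [-0.3, 1.0, 8.0]
gripper_width: 0.0491
```

```bash
python3 go.py 624.5 -211.4 220 61
```

```text
t=11.00 trans [-0.0007, -0.0022, -0.2053] rot [0.35, 0.1, -0.01] rows>=4.1 F [-0.3, 1.0, 8.0] w0.0491 p [627.8, -212.8, 14.7]
```

>>> {"name": "send_rows", "arguments": {"deltas": [{"translation": [0, 0, -0.03], "delta_rot": [0, 0, 0], "hand": -1}, {"translation": [0, 0, -0.08], "delta_rot": [0, 0, 0], "hand": -1}, {"translation": [0, 0, -0.13], "delta_rot": [0, 0, 0], "hand": -1}, {"translation": [0, 0, -0.18], "delta_rot": [0, 0, 0], "hand": -1}, {"translation": [0, 0, -0.21], "delta_rot": [0, 0, 0], "hand": -1}, {"translation": [0, 0, -0.21], "delta_rot": [0, 0, 0], "hand": -1}]}}

```text
time: 11.6
ee_pos: [0.6288, -0.2131, 0.2298]
orientation: [2.696, 1.587, 0.009]
contact_force: [0.6, 0.1, -0.8]
gripper_width: 0.0489
```

```bash
python3 go.py 527.7 222.8 210 51.1
```

```text
t=11.60 trans [0.3322, -0.3, 0.0149] rot [0.83, 0.05, 9.89] rows>=9.0 F [0.6, 0.1, -0.8] w0.0489 p [628.8, -213.1, 229.8]
```

>>> {"name": "send_rows", "arguments": {"deltas": [{"translation": [0.332, -0.3, 0.005], "delta_rot": [0.5, 0, 9.9], "hand": -1}, {"translation": [0.332, -0.3, 0.005], "delta_rot": [0.5, 0, 9.9], "hand": -1}, {"translation": [0.332, -0.3, 0.005], "delta_rot": [0.5, 0, 9.9], "hand": -1}, {"translation": [0.332, -0.3, 0.005], "delta_rot": [0.5, 0, 9.9], "hand": -1}, {"translation": [0.332, -0.3, 0.005], "delta_rot": [0.5, 0, 9.9], "hand": -1}, {"translation": [0.332, -0.3, 0.005], "delta_rot": [0.5, 0, 9.9], "hand": -1}, {"translation": [0.332, -0.3, 0.005], "delta_rot": [0.5, 0, 9.9], "hand": -1}, {"translation": [0.332, -0.3, 0.005], "delta_rot": [0.5, 0, 9.9], "hand": -1}, {"translation": [0.332, -0.3, 0.005], "delta_rot": [0.5, 0, 9.9], "hand": -1}, {"translation": [0.332, -0.3, 0.005], "delta_rot": [0.5, 0, 9.9], "hand": -1}, {"translation": [0.332, -0.3, 0.005], "delta_rot": [0.5, 0, 9.9], "hand": -1}, {"translation": [0.332, -0.3, 0.005], "delta_rot": [0.5, 0, 9.9], "hand": -1}]}}

```text
time: 12.8
ee_pos: [0.5243, 0.2235, 0.2149]
orientation: [-2.83, -1.352, 0.01]
contact_force: [0.1, -0.2, -1.7]
gripper_width: 0.0491
```

```bash
python3 go.py 527.7 222.8 110 51.1;python3 w.py w7; python3 held.py w7; python3 go.py 527.7 222.8 110 51.1
```

```text
t=12.80 trans [0.002, 0.0038, 0.1049] rot [-0.41, 0.2, -0.05] rows>=2.1 F [0.1, -0.2, -1.7] w0.0491 p [524.3, 223.5, 214.9]
0.041
0.06
px(173,145) n8020 c=(459.5,325.0) 107.4x49.4 ang=50.9 z=63.3
px(198,247) n4073 c=(415.2,251.0) 75.7x48.1 ang=-37.8 z=63.3
slab
px(279,146) n14310 c=(519.1,272.5) 123.2x115.1 ang=-38.9 z=18.4
tool-frame top: n 20213 pitch dz/dx 0.07 deg, roll dz/dy 0.25 ztop@0 -28.5 xmin -24.3 xmax 34.0 ymin -25.1 ymax 23.0 yaw 0.63
t=12.85 trans [0.0021, 0.0034, 0.105] rot [-0.41, 0.19, -0.1] rows>=2.1 F [1.4, -0.5, -1.7] w0.0490 p [524.6, 223.1, 215.1]
```

>>> {"name": "send_rows", "arguments": {"deltas": [{"translation": [0.002, 0.003, 0.03], "delta_rot": [-0.3, 0.2, 0], "hand": -1}, {"translation": [0.002, 0.003, 0.07], "delta_rot": [-0.3, 0.2, 0], "hand": -1}, {"translation": [0.002, 0.003, 0.1], "delta_rot": [-0.3, 0.2, 0], "hand": -1}, {"translation": [0.002, 0.003, 0.105], "delta_rot": [-0.3, 0.2, 0], "hand": -1}, {"translation": [0.002, 0.003, 0.105], "delta_rot": [-0.3, 0.2, 0], "hand": -1}, {"translation": [0.002, 0.003, 0.105], "delta_rot": [-0.3, 0.2, 0], "hand": -1}, {"translation": [0.002, 0.003, 0.105], "delta_rot": [-0.3, 0.2, 0], "hand": -1}]}}

```text
time: 13.55
ee_pos: [0.529, 0.2243, 0.1127]
orientation: [-2.834, -1.353, -0.006]
contact_force: [0.4, -0.6, -0.6]
gripper_width: 0.0491
```

```bash
python3 go.py 527.7 222.8 38 51.1
```

```text
t=13.55 trans [-0.0023, -0.0001, 0.0747] rot [0.05, -0.22, -0.05] rows>=1.5 F [0.4, -0.6, -0.6] w0.0491 p [529.0, 224.3, 112.7]
```

>>> {"name": "send_rows", "arguments": {"deltas": [{"translation": [-0.001, 0, 0.025], "delta_rot": [0, -0.1, 0], "hand": -1}, {"translation": [-0.001, 0, 0.045], "delta_rot": [0, -0.1, 0], "hand": -1}, {"translation": [-0.001, 0, 0.06], "delta_rot": [0, -0.1, 0], "hand": -1}, {"translation": [-0.001, 0, 0.068], "delta_rot": [0, -0.1, 0], "hand": -1}, {"translation": [-0.001, 0, 0.072], "delta_rot": [0, -0.1, 0], "hand": -1}, {"translation": [-0.001, 0, 0.072], "delta_rot": [0, -0.1, 0], "hand": -1}, {"translation": [-0.001, 0, 0.072], "delta_rot": [0, -0.1, 0], "hand": -1}]}}

```text
time: 14.25
ee_pos: [0.5272, 0.2238, 0.0393]
orientation: [-2.834, -1.354, 0.0]
contact_force: [-0.1, 0.2, -1.0]
gripper_width: 0.0492
```

```bash
python3 go.py 527.7 222.8 35 51.1;python3 w.py w8; python3 held.py w8; python3 go.py 527.7 222.8 35 51.1
python3 - <<'E'
from h import *
from workcell import get_image
for n in("scene","side"):
    d=get_image(n);print(n);blobs(d,.06,.073,lim=(.35,.65,.1,.4));np.savez(n+"2.npz",**d);
E
```

```text
t=14.25 trans [-0.0005, 0.001, 0.0043] rot [-0.05, -0.01, -0.01] rows>=0.1 F [-0.1, 0.2, -1.0] w0.0492 p [527.2, 223.8, 39.3]
0.041
0.06
px(32,187) n11680 c=(474.1,310.3) 109.7x23.8 ang=39.3 z=63.3
px(317,292) n21205 c=(529.6,227.0) 60.2x49.2 ang=50.3 z=68.0
slab
px(229,180) n50789 c=(518.2,272.7) 124.8x116.8 ang=-39.0 z=18.4
tool-frame top: n 20158 pitch dz/dx 0.03 deg, roll dz/dy 0.27 ztop@0 -28.6 xmin -24.5 xmax 33.8 ymin -24.8 ymax 23.4 yaw 0.76
t=14.30 trans [-0.0006, 0.0009, 0.0044] rot [-0.04, -0.02, -0.02] rows>=0.1 F [-0.0, 0.4, -1.3] w0.0490 p [527.3, 223.8, 39.4]
scene
px(434,193) n86 c=(396.2,269.9) 52.9x34.4 ang=8.8 z=65.6
px(454,216) n231 c=(473.7,338.9) 69.6x48.7 ang=51.7 z=64.9
px(407,220) n73 c=(544.7,240.1) 48.0x24.9 ang=-51.9 z=68.9
side
px(343,238) n52 c=(472.6,187.6) 36.6x18.3 ang=86.7 z=67.9
px(313,246) n226 c=(537.4,233.9) 57.8x49.1 ang=-44.0 z=68.8
px(347,264) n1232 c=(465.4,287.7) 168.0x112.8 ang=52.1 z=64.4
```

View pics/w8.png

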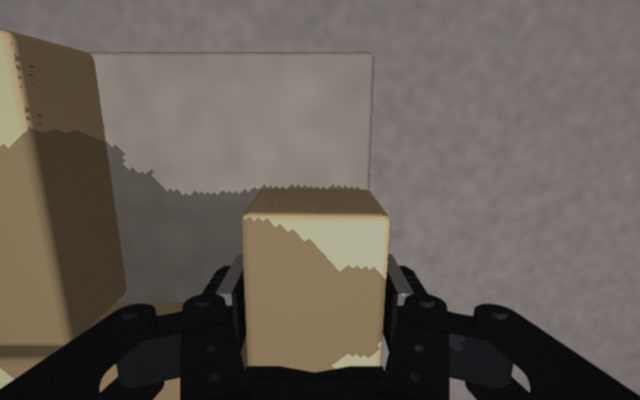

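Held brick at (315,290), slab far edge at row 53 and right edge at column 370. In the same camera's 3D frame it is within 1 mm of place2, so I set it down with +0.8 mm in x and a 0.6° trim.

>>> {"name": "send_rows", "arguments": {"deltas": [{"translation": [0.0008, 0, 0.0], "delta_rot": [0, 0, -0.6], "hand": -1}, {"translation": [0.0008, 0, 0.002], "delta_rot": [0, 0, -0.6], "hand": -1}, {"translation": [0.0008, 0, 0.0035], "delta_rot": [0, 0, -0.6], "hand": -1}, {"translation": [0.0008, 0, 0.0045], "delta_rot": [0, 0, -0.6], "hand": -1}, {"translation": [0.0008, 0, 0.005], "delta_rot": [0, 0, -0.6], "hand": -1}, {"translation": [0.0008, 0, 0.005], "delta_rot": [0, 0, -0.6], "hand": -1}]}}

```text
time: 15.0
ee_pos: [0.5271, 0.2243, 0.0347]
orientation: [-2.826, -1.369, 0.003]
contact_force: [-5.6, -2.1, 10.9]
gripper_width: 0.0491
```

```bash
python3 go.py 527.7 222.8 35 51.1;python3 w.py w9; python3 held.py w9
```

```text
t=15.00 trans [-0.0008, 0.0014, -0.0003] rot [-0.1, 0.06, 0.59] rows>=0.1 F [-5.6, -2.1, 10.9] w0.0491 p [527.1, 224.3, 34.7]
0.041
0.06
px(28,188) n9355 c=(474.8,309.8) 109.1x20.6 ang=40.4 z=63.3
px(317,292) n21170 c=(529.2,227.2) 61.2x49.1 ang=51.1 z=63.5
slab
px(230,180) n53308 c=(518.1,272.7) 125.2x117.1 ang=-38.8 z=18.4
tool-frame top: n 20095 pitch dz/dx 0.15 deg, roll dz/dy 0.21 ztop@0 -28.7 xmin -24.3 xmax 33.9 ymin -24.8 ymax 23.4 yaw 0.82
```

>>> {"name": "send_rows", "arguments": {"deltas": [{"translation": [0, 0, 0], "delta_rot": [0, 0, 0], "hand": 0.5}, {"translation": [0, 0, 0], "delta_rot": [0, 0, 0], "hand": 0.5}, {"translation": [0, 0, 0], "delta_rot": [0, 0, 0], "hand": 0.5}, {"translation": [0, 0, 0], "delta_rot": [0, 0, 0], "hand": 0.5}, {"translation": [0, 0, -0.02], "delta_rot": [0, 0, 0], "hand": 0.5}, {"translation": [0, 0, -0.06], "delta_rot": [0, 0, 0], "hand": 0.5}, {"translation": [0, 0, -0.11], "delta_rot": [0, 0, 0], "hand": 0.5}, {"translation": [0, 0, -0.16], "delta_rot": [0, 0, 0], "hand": 1}, {"translation": [0, 0, -0.185], "delta_rot": [0, 0, 0], "hand": 1}, {"translation": [0, 0, -0.185], "delta_rot": [0, 0, 0], "hand": 1}, {"translation": [0, 0, -0.185], "delta_rot": [0, 0, 0], "hand": 1}]}}

```text
time: 16.15
ee_pos: [0.5274, 0.2242, 0.2186]
orientation: [-2.827, -1.369, 0.001]
contact_force: [-0.6, 0.1, -0.1]
gripper_width: 0.0853
```

```bash
python3 w.py w10; python3 go.py 450.3 -84.6 180 23.5
```

```text
0.041
0.06
px(171,147) n7747 c=(459.4,325.0) 108.5x49.3 ang=51.3 z=63.3
px(315,215) n6059 c=(513.6,208.5) 109.1x49.8 ang=50.9 z=63.3
px(215,248) n5949 c=(428.4,240.1) 108.9x48.2 ang=-38.1 z=63.3
slab
px(278,171) n12453 c=(504.5,254.6) 167.2x121.0 ang=48.4 z=18.3
t=16.20 trans [-0.2894, 0.1316, 0.0374] rot [-0.14, 0.17, 28.18] rows>=6.4 F [0.2, 0.1, -0.5] w0.0857 p [526.6, 224.0, 217.2]
```

>>> {"name": "send_rows", "arguments": {"deltas": [{"translation": [-0.2894, 0.1316, 0], "delta_rot": [0, 0, 28.2], "hand": 1}, {"translation": [-0.2894, 0.1316, 0], "delta_rot": [0, 0, 28.2], "hand": 1}, {"translation": [-0.2894, 0.1316, 0], "delta_rot": [0, 0, 28.2], "hand": 1}, {"translation": [-0.2894, 0.1316, 0], "delta_rot": [0, 0, 28.2], "hand": 1}, {"translation": [-0.2894, 0.1316, 0], "delta_rot": [0, 0, 28.2], "hand": 1}, {"translation": [-0.2894, 0.1316, 0.037], "delta_rot": [0, 0, 28.2], "hand": 1}, {"translation": [-0.2894, 0.1316, 0.037], "delta_rot": [0, 0, 28.2], "hand": 1}, {"translation": [-0.2894, 0.1316, 0.037], "delta_rot": [0, 0, 28.2], "hand": 1}, {"translation": [-0.2894, 0.1316, 0.037], "delta_rot": [0, 0, 28.2], "hand": 1}, {"translation": [-0.2894, 0.1316, 0.037], "delta_rot": [0, 0, 28.2], "hand": 1}]}}

```text
time: 17.2
ee_pos: [0.4512, -0.0835, 0.1812]
orientation: [-3.074, -0.64, 0.003]
contact_force: [0.2, 0.7, 0.4]
gripper_width: 0.0855
```

```bash
python3 w.py w11; python3 go.py 450.3 -84.6 8 23.5
```

```text
0.041
px(317,176) n6027 c=(465.5,-78.4) 108.3x49.7 ang=23.5 z=43.3
px(608,293) n2985 c=(476.9,-355.9) 57.5x50.7 ang=-2.4 z=43.4
px(339,343) n2521 c=(337.2,-155.9) 56.5x45.0 ang=20.5 z=43.4
0.06
slab
px(378,41) n5173 c=(580.1,-80.2) 58.4x50.0 ang=24.0 z=18.3
t=17.25 trans [-0.0013, 0.0009, 0.1735] rot [-0.09, 0.08, 0.07] rows>=3.5 F [-0.1, 0.1, 0.2] w0.0855 p [451.5, -83.4, 181.5]
```

>>> {"name": "send_rows", "arguments": {"deltas": [{"translation": [-0.001, 0.0005, 0.05], "delta_rot": [0, 0, 0], "hand": 1}, {"translation": [-0.001, 0.0005, 0.1], "delta_rot": [0, 0, 0], "hand": 1}, {"translation": [-0.001, 0.0005, 0.14], "delta_rot": [0, 0, 0], "hand": 1}, {"translation": [-0.001, 0.0005, 0.165], "delta_rot": [0, 0, 0], "hand": 1}, {"translation": [-0.001, 0.0005, 0.173], "delta_rot": [0, 0, 0], "hand": 1}, {"translation": [-0.001, 0.0005, 0.173], "delta_rot": [0, 0, 0], "hand": 0.5}, {"translation": [-0.001, 0.0005, 0.173], "delta_rot": [0, 0, 0], "hand": 0}, {"translation": [-0.001, 0.0005, 0.173], "delta_rot": [0, 0, 0], "hand": -1}, {"translation": [-0.001, 0.0005, 0.173], "delta_rot": [0, 0, 0], "hand": -1}, {"translation": [-0.001, 0.0005, 0.173], "delta_rot": [0, 0, 0], "hand": -1}, {"translation": [-0.001, 0.0005, 0.173], "delta_rot": [0, 0, 0], "hand": -1}, {"translation": [-0.001, 0.0005, 0.173], "delta_rot": [0, 0, 0], "hand": -1}]}}

```text
time: 18.45
ee_pos: [0.4519, -0.0859, 0.0104]
orientation: [3.075, 0.639, 0.003]
contact_force: [-0.0, 1.8, 7.1]
gripper_width: 0.0494
```

>>> {"name": "send_rows", "arguments": {"deltas": [{"translation": [0, 0, -0.03], "delta_rot": [0, 0, 0], "hand": -1}, {"translation": [0, 0, -0.08], "delta_rot": [0, 0, 0], "hand": -1}, {"translation": [0, 0, -0.13], "delta_rot": [0, 0, 0], "hand": -1}, {"translation": [0, 0, -0.18], "delta_rot": [0, 0, 0], "hand": -1}, {"translation": [0, 0, -0.21], "delta_rot": [0, 0, 0], "hand": -1}, {"translation": [0, 0, -0.21], "delta_rot": [0, 0, 0], "hand": -1}]}}

```text
time: 19.05
ee_pos: [0.4534, -0.0866, 0.2245]
orientation: [3.07, 0.638, 0.011]
contact_force: [0.2, -0.7, -2.2]
gripper_width: 0.049
```

```bash
python3 go.py 532.8 305.7 215 -38.9
```

```text
t=19.05 trans [0.2292, -0.3282, 0.0084] rot [0.2, -0.53, 62.38] rows>=8.0 F [0.2, -0.7, -2.2] w0.0490 p [453.4, -86.6, 224.5]
```

>>> {"name": "send_rows", "arguments": {"deltas": [{"translation": [0.2292, -0.3282, 0.005], "delta_rot": [0, 0, 62.3], "hand": -1}, {"translation": [0.2292, -0.3282, 0.005], "delta_rot": [0, 0, 62.3], "hand": -1}, {"translation": [0.2292, -0.3282, 0.005], "delta_rot": [0, 0, 62.3], "hand": -1}, {"translation": [0.2292, -0.3282, 0.005], "delta_rot": [0, 0, 62.3], "hand": -1}, {"translation": [0.2292, -0.3282, 0.005], "delta_rot": [0, 0, 62.3], "hand": -1}, {"translation": [0.2292, -0.3282, 0.005], "delta_rot": [0, 0, 62.3], "hand": -1}, {"translation": [0.2292, -0.3282, 0.005], "delta_rot": [0, 0, 62.3], "hand": -1}, {"translation": [0.2292, -0.3282, 0.005], "delta_rot": [0, 0, 62.3], "hand": -1}, {"translation": [0.2292, -0.3282, 0.005], "delta_rot": [0, 0, 62.3], "hand": -1}, {"translation": [0.2292, -0.3282, 0.005], "delta_rot": [0, 0, 62.3], "hand": -1}, {"translation": [0.2292, -0.3282, 0.005], "delta_rot": [0, 0, 62.3], "hand": -1}, {"translation": [0.2292, -0.3282, 0.005], "delta_rot": [0, 0, 62.3], "hand": -1}]}}

```text
time: 20.25
ee_pos: [0.5292, 0.3061, 0.2124]
orientation: [2.961, -1.044, -0.005]
contact_force: [-0.2, -1.1, -2.1]
gripper_width: 0.0492
```

```bash
python3 w.py w12; python3 held.py w12; python3 go.py 532.8 305.7 100 -38.9
```

```text
0.041
0.06
px(445,134) n5802 c=(502.8,195.4) 75.3x49.2 ang=51.1 z=63.3
px(450,234) n6741 c=(428.5,240.2) 109.3x49.5 ang=-38.1 z=63.3
slab
tool-frame top: n 30378 pitch dz/dx 0.17 deg, roll dz/dy -0.04 ztop@0 -32.5 xmin -21.8 xmax 68.9 ymin -24.2 ymax 24.0 yaw -0.18
t=20.30 trans [0.0029, -0.0022, 0.1129] rot [0.12, 0.13, 0.02] rows>=2.3 F [-0.7, 0.8, -2.2] w0.0491 p [529.5, 305.8, 212.9]
```

>>> {"name": "send_rows", "arguments": {"deltas": [{"translation": [0.003, -0.001, 0.04], "delta_rot": [0, 0, 0], "hand": -1}, {"translation": [0.003, -0.001, 0.08], "delta_rot": [0, 0, 0], "hand": -1}, {"translation": [0.003, -0.001, 0.105], "delta_rot": [0, 0, 0], "hand": -1}, {"translation": [0.003, -0.001, 0.113], "delta_rot": [0, 0, 0], "hand": -1}, {"translation": [0.003, -0.001, 0.113], "delta_rot": [0, 0, 0], "hand": -1}, {"translation": [0.003, -0.001, 0.113], "delta_rot": [0, 0, 0], "hand": -1}, {"translation": [0.003, -0.001, 0.113], "delta_rot": [0, 0, 0], "hand": -1}]}}

```text
time: 21.0
ee_pos: [0.5342, 0.3063, 0.1028]
orientation: [-2.961, 1.044, -0.002]
contact_force: [-0.7, 0.6, -1.6]
gripper_width: 0.0491
```

```bash
python3 go.py 534 304.8 80 -38.9; python3 w.py w13; python3 held.py w13; python3 go.py 534 304.8 80 -38.9
python3 - <<'E'
from h import *
d=dict(np.load("w13.npz"));print("held");blobs(d,.12,.145,minpx=3000)
E
```

```text
t=21.00 trans [0.0007, 0.0014, 0.0228] rot [-0.14, -0.02, 0.06] rows>=0.5 F [-0.7, 0.6, -1.6] w0.0491 p [534.2, 306.3, 102.8]
0.041
0.06
px(502,153) n19585 c=(511.4,206.3) 104.0x49.0 ang=51.2 z=63.3
px(533,278) n9137 c=(441.9,229.7) 75.2x50.0 ang=-37.4 z=63.3
slab
px(427,249) n5073 c=(471.5,263.8) 66.1x44.0 ang=-38.4 z=18.4
tool-frame top: n 29941 pitch dz/dx 0.14 deg, roll dz/dy -0.01 ztop@0 -33.1 xmin -21.3 xmax 69.4 ymin -24.1 ymax 24.1 yaw 0.01
t=21.05 trans [0.0009, 0.0013, 0.0226] rot [-0.13, -0.01, 0.07] rows>=0.5 F [0.5, 0.1, -1.4] w0.0495 p [534.1, 306.3, 102.6]
held
px(315,197) n22300 c=(563.4,282.3) 63.1x49.9 ang=-38.3 z=135.7
```

>>> {"name": "send_rows", "arguments": {"deltas": [{"translation": [0.0012, 0.0018, 0.01], "delta_rot": [0, 0, 0], "hand": -1}, {"translation": [0.0012, 0.0018, 0.025], "delta_rot": [0, 0, 0], "hand": -1}, {"translation": [0.0012, 0.0018, 0.045], "delta_rot": [0, 0, 0], "hand": -1}, {"translation": [0.0012, 0.0018, 0.06], "delta_rot": [0, 0, 0], "hand": -1}, {"translation": [0.0012, 0.0018, 0.066], "delta_rot": [0, 0, 0], "hand": -1}, {"translation": [0.0012, 0.0018, 0.068], "delta_rot": [0, 0, 0], "hand": -1}, {"translation": [0.0012, 0.0018, 0.068], "delta_rot": [0, 0, 0], "hand": -1}]}}

```text
time: 21.75
ee_pos: [0.5325, 0.3039, 0.0324]
orientation: [2.963, -1.044, -0.003]
contact_force: [-0.1, -0.4, -1.3]
gripper_width: 0.0495
```

```bash
python3 go.py 534 304.8 30.4 -38.9; python3 w.py w14; python3 held.py w14; python3 go.py 534 304.8 30.4 -38.9
```

```text
t=21.75 trans [0.0006, -0.0016, 0.002] rot [0.05, 0.1, 0.08] rows>=0.1 F [-0.1, -0.4, -1.3] w0.0495 p [532.5, 303.9, 32.4]
0.041
0.06
px(314,196) n22101 c=(562.4,279.9) 62.1x49.2 ang=-38.6 z=65.1
px(525,175) n34254 c=(524.0,221.8) 75.6x49.1 ang=50.7 z=63.3
px(604,334) n6459 c=(459.5,231.5) 52.6x25.0 ang=-27.1 z=63.3
slab
px(454,270) n5615 c=(487.6,260.4) 62.7x37.2 ang=39.7 z=18.4
tool-frame top: n 31833 pitch dz/dx 0.43 deg, roll dz/dy 0.84 ztop@0 -32.3 xmin -21.7 xmax 69.1 ymin -23.6 ymax 39.4 yaw -0.03
t=21.80 trans [0.0004, -0.0013, 0.0026] rot [0.0, 0.07, 0.08] rows>=0.1 F [0.0, 0.1, -0.8] w0.0490 p [532.9, 304.0, 33.0]
```

View pics/w14.png

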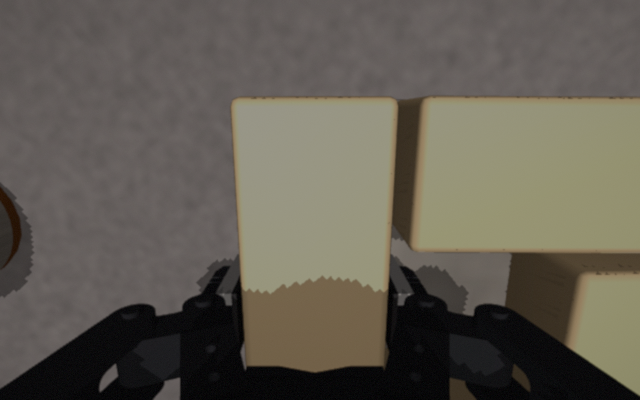

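Brick 3 in hand, top edge at row 98, against brick 2's outer face at row 97, so they are flush. The joint at columns 397–419 is about 6–7 mm. I set it down with +0.6 mm in x.

>>> {"name": "send_rows", "arguments": {"deltas": [{"translation": [0.0006, 0, 0.001], "delta_rot": [0, 0, 0], "hand": -1}, {"translation": [0.0006, 0, 0.002], "delta_rot": [0, 0, 0], "hand": -1}, {"translation": [0.0006, 0, 0.0027], "delta_rot": [0, 0, 0], "hand": -1}, {"translation": [0.0006, 0, 0.003], "delta_rot": [0, 0, 0], "hand": -1}, {"translation": [0.0006, 0, 0.003], "delta_rot": [0, 0, 0], "hand": -1}]}}

```text
time: 22.3
ee_pos: [0.5332, 0.3036, 0.0304]
orientation: [-2.963, 1.044, 0.002]
contact_force: [-2.4, -0.9, 5.5]
gripper_width: 0.0497
```

```bash
python3 w.py w15; python3 go.py 534 304.8 30.4 -38.9
```

```text
0.041
0.06
px(314,196) n22870 c=(563.0,279.8) 62.4x49.3 ang=-38.3 z=63.3
px(527,178) n34353 c=(524.6,222.5) 73.7x49.1 ang=50.8 z=63.3
px(606,336) n5826 c=(461.4,231.7) 49.3x23.0 ang=-26.7 z=63.3
slab
px(455,270) n5285 c=(488.3,260.1) 64.5x35.5 ang=38.2 z=18.4
t=22.35 trans [-0.0002, -0.0014, 0.0001] rot [0.01, 0.07, 0.08] rows>=0.0 F [-3.5, -0.4, 6.3] w0.0491 p [533.3, 303.6, 30.5]
```

>>> {"name": "send_rows", "arguments": {"deltas": [{"translation": [0, 0, 0], "delta_rot": [0, 0, 0], "hand": 0.5}, {"translation": [0, 0, 0], "delta_rot": [0, 0, 0], "hand": 0.5}, {"translation": [0, 0, 0], "delta_rot": [0, 0, 0], "hand": 0.5}, {"translation": [0, 0, 0], "delta_rot": [0, 0, 0], "hand": 0.5}, {"translation": [0, 0, -0.02], "delta_rot": [0, 0, 0], "hand": 0.5}, {"translation": [0, 0, -0.06], "delta_rot": [0, 0, 0], "hand": 0.5}, {"translation": [0, 0, -0.11], "delta_rot": [0, 0, 0], "hand": 0.5}, {"translation": [0, 0, -0.16], "delta_rot": [0, 0, 0], "hand": 1}, {"translation": [-0.05, 0, -0.21], "delta_rot": [0, 0, 0], "hand": 1}, {"translation": [-0.05, 0, -0.25], "delta_rot": [0, 0, 0], "hand": 1}, {"translation": [-0.05, 0, -0.25], "delta_rot": [0, 0, 0], "hand": 1}, {"translation": [-0.05, 0, -0.25], "delta_rot": [0, 0, 0], "hand": 1}]}}

```text
time: 23.55
ee_pos: [0.4951, 0.3355, 0.2821]
orientation: [-2.961, 1.041, -0.003]
contact_force: [-0.4, -0.1, -0.6]
gripper_width: 0.0854
```

```bash
python3 w.py w16
python3 - <<'E'
from h import *
from workcell import get_image
d=dict(np.load("w16.npz"))
S=np.array([486.7,266.9]);t=np.radians(231.1);R=np.array([[np.cos(t),-np.sin(t)],[np.sin(t),np.cos(t)]])
for q in((-28,-58),(58,-28),(28,58),(-58,28)): print((S+R@q).round(1))
E
```

```text
0.041
0.06
px(316,112) n1983 c=(544.8,294.0) 109.0x50.0 ang=-38.6 z=63.1
px(409,83) n3948 c=(513.0,208.3) 109.7x49.4 ang=51.1 z=63.3
px(431,171) n5241 c=(428.3,239.9) 109.0x50.0 ang=-38.1 z=63.3
px(347,201) n4953 c=(458.3,324.0) 109.4x49.8 ang=50.2 z=63.2
slab
px(380,118) n3989 c=(484.7,250.1) 123.3x120.4 ang=35.9 z=18.4
[459.1 325.1]
[428.5 239.3]
[514.3 208.7]
[544.9 294.5]
```

View pics/w16.png

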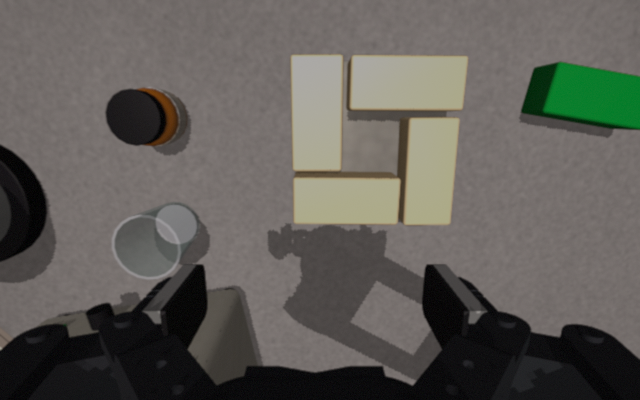

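The pinwheel is complete. The four bricks span (291–467, 55–224), with the square well open at (370,145) and even joints. All centres are within about 1.4 mm of their places, so I hand it in.

Run:
```python
from workcell import hand_in,sense
s=sense();print(s["time"],s["gripper_width"]);print(hand_in())
```

```text
23.6 0.08537970634867861
the job is handed in; nothing more can be done
None
```

The pinwheel is complete. I laid the three full-size bricks flat at place1, place2 and place3. I set each one down until the wrist force showed contact (about 5–11 N), then released and lifted away. I handed in at 23.6 s.

- **Position:** the last wrist view put all four brick centres within about 1.4 mm of their places. Joints are about 6 mm, outer faces flush and the well open.
- **Angle:** brick 1 reads about 0.8° off square. I left it there.
- **First brick:** it came down about 3 mm short of flush with the laid brick. I lifted it 3 mm, moved it outward and set it down again before release.
- **Calibration:** the wrist camera's absolute readings disagreed with the other two cameras by about 2 mm, so I made the final alignments relative to the slab and laid brick in that camera's own view.
- **Laid brick and bystanders:** the laid brick read about 1 mm from its ideal place, no more than the camera scatter. I did not take hold of any bystander, but I took no final full-scene picture to confirm they are all where they started.

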